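Fit a flap disc and hold the spindle lock out

ROBOT

A 6-joint arm with a two-finger parallel gripper is mounted at the origin on the work surface. World frame = base frame: x ahead of the robot, y to its left, z up, the work surface at z = 0. Lengths are in m, angles in rad, forces in N, time in s.
With the tool pointing down it reaches from about 0.375 to 0.975 m from the base axis. Payload 3.8 kg.
Tool frame: the origin (TCP) lies on the centre line of the jaws, within the pads' length; the fingertips stand 17 mm ahead of it and the grasp point (between the pads) lies 2 mm behind it; z points along the fingers, y is the line along which they close (so a half turn about z gives the same grasp; the last joint's range is limited). The gripper opens to 88 mm and grips with 3 to 60 N. Pads are 18 mm wide; open, the fingers measure 123 mm over their backs; the gripper's body (75 mm by 187 mm) begins 45 mm behind the grasp point.
Start: joints at [1.155, 0.264, 1.604, -0, 1.274, -0.037], TCP at [0.25, 0.627, 0.256] pointing down, gripper open.
Joint ranges: [-2.63, 2.63], [-0.94, 2.18], [0.31, 2.57], [-1.31, 4.45], [0, 2.66], [-2.55, 2.55]. Speed limits (rad/s): [2.57, 2.57, 3.14, 3.14, 3.14, 3.14].

INTERFACE

Orientations are given as a rotation vector (axis times angle).
In Python, from plant import ctrl gives the robot as it stands.
- The arm moves only by the tool apply_moves, never from a script. Its argument "plan" is a list of rows, each a list of 3 entries, a list of its own where there are three numbers: the shift along the world's x, y, z in units of 60 cm (1.0 is 60 cm), then the turn about the world's z in units of 360 degrees (1.0 is 360 degrees), then the opening, from -1 (shut) to 1 (fully open). A call has 1 to 8 rows; each row is the pose to reach, as a shift and turn from the pose commanded when the call began, turning the shorter way round; what a row does not reach only later rows make up. A row lasts 1/8 s, in which the tool goes at most 62.5 mm and 10.7 degrees, less where a joint would pass 70% of its speed; a pose out of reach is approached as far as the arm can. A call with a number of a shift or a turn outside -1 to 1 is refused whole. A call with a gripper value outside its range is refused whole. The fingers move at their own pace and stop on an object; the grip force is fixed at half the most. Time passes only in rows, so rows that repeat a pose let the fingers close. It gives the time, the measured TCP pose, the force, the opening and the grip force at its end, in the units of the state.
- ctrl.observe(): the state, without advancing time (a new reading comes with each control period).
- ctrl.camera(name): name is "scene" or "side" or "wrist"; returns (picture, depth): 420x560x3 uint8, blue, green, red; 420x560 float32, m along the optical axis (not along the pixel's ray), 0 where there is no reading.
- ctrl.calibration(name): a dict with "fov_y" (degrees; the focal length in pixels is half the picture's height over the tangent of half this angle, whatever the lens; pixels are square), "cx", "cy" (the principal point, pixels), "position" and "attitude" of the camera in the world. Camera axes: x right, y down, z forward; pixel columns grow to the right and rows downward; lengths in m; the calibration is good to about 2 mm. A picture is of the moment at which its call begins: read the wrist's pose just before it. calibration takes no time and is no camera call; for the wrist camera it gives the pose at the moment of the call.
- ctrl.sign_off(): hands the job in; it is judged then, once.
Trained networks look in the newest picture that a camera, given by its name, has taken for a name from the list of things; names that differ only in an ending like _2 or _b are one class to them, and where a whole thing is asked for, a point or a joint stands for the part that bears it (a point fixed in the world has none). Each returns a list of dicts, best first, with "confidence" (0 to 1); they miss things now and then, are a little off and sometimes report something else, mostly with a low value. They report only what shows in the picture. A call takes as long as a camera call. They do not tell look-alikes from the thing itself.
- ctrl.cut_out(thing, camera): "pixels" (420x560 bool, what is visible of it) and "rect" ([centre column, centre row, width, height] as shares, 0 to 1, of the picture: columns of its width, rows of its height, round what is visible of it).
- ctrl.mark_of(thing, camera): "xy" ([column, row] as shares, 0 to 1, of the picture: columns of its width, rows of its height: a listed point, or the origin of a listed thing).
The state is a dict: "time_s": time; "joint_positions": joint angles; "joint_velocities": joint speeds; "joint_efforts": joint torques, N m; "tcp_pos": TCP position; "tool_rot": TCP orientation; "wrist_force": force on the tool from outside, world axes, zero at the start; "ft_torque": the same for the moment, N m; "width": opening from 0.0 (shut) to 1.0 (fully open); "gripper_force": force on a finger pad.
Only numpy, scipy, OpenCV 4.12 (cv2) and the standard library are available. Lean on these libraries where they do the work, as an engineer would, in place of code of your own. Each camera call takes 0.05 s, during which the arm holds its last target. There are 200 camera calls.

TASK

Put the new orange flap disc, brass boss up, over the spindle of the blue disc-changing stand and lower it until it lies flat on the flange; do not drop it. Then let go of it, take the red knob of the spring-return lock slide, pull it out until the slide's red pointer stands within the yellow mark, and keep it there: finish while still holding the knob, so that a workmate can tighten the nut. Leave everything else on the bench where it is.

Things in the scene. Friction and masses are not known exactly. Their poses are not given: they have to be found in the camera images.
- new_disc: New flap disc: orange flaps, black edge, brass boss. 115 mm across, 8 mm thick (flap edges to 10 mm); on its middle a round boss 32 mm across, from 8 to 28 mm height. Bore right through: 22 mm in the boss, 26 mm in the disc. About 130 g. Loose on the bench, boss up, left or right of the stand. Origin: centre of its underside; z up along the bore.
- worn_disc: A worn flap disc of the same shape and size with green flaps, grey edge and black boss. Bystander: leave it. Origin: centre of its underside.
- stand: Disc-changing stand, fixed to the bench: blue base plate 240 (x) x 300 (y) x 12 mm; place and yaw vary. Origin: centre of its underside; x away from the robot, y left, z up. Spindle at x 20, y 85 mm; rail along x at y -80 mm for the lock slide, spring housing at its far end. Only spindle, slide and knob rise above 43 mm.
- spindle_seat (a point): Centre of the top face of the steel flange (44 mm across), 40 mm above the bench, on which the disc's underside must rest. Axes as the stand's. The 16 mm spindle rises from it.
- spindle_tip (a point): Centre of the top of the upright spindle, 85 mm above the bench, 45 mm above the seat. The spindle is 16 mm across, its top 7 mm tapering to 10 mm.
- lock (a joint): Travel of the lock slide in m: 0 fully home, growing as it is pulled along the stand's -x (towards the robot) to a stop at 0.075. A spring always pulls it home: about 4.5 N at 0, rising 1.3 N per 10 mm; it runs home if let go.
- knob: The lock slide with its red upright round knob, 24 mm across and 42 mm high, its top 86 mm above the bench. Origin: centre of the knob's underside, 44 mm above the bench, on top of the slide's dark carriage (48 x 36 x 14 mm). Axes as the stand's. Counts as held when the fingers press on it.
- pointer (a point): Tip of the red pointer on the right (stand -y) side of the lock slide, 36 mm from the knob's axis, 43 mm above the bench; its x in the stand's frame is the knob's. The pointer is 6 mm wide.
- mark: Yellow mark, a fixed block beside the rail: 12 mm along the stand's x, 28 mm along y, top 43 mm above the bench. Origin: centre of its underside, 12 mm above the bench; axes as the stand's. Each time 28 to 56 mm towards the robot from the pointer's home. The pointer tip must come between its near and far edges (x within 6 mm of its origin).
- cup_brush: Bystander: wire cup brush, 66 mm across, 68 mm high, standing. Origin: centre of its underside.
- jar: Bystander: jar with a red cap, 60 mm across, 90 mm high. Origin: centre of its underside.
- wrench: Bystander: wrench lying left of the stand. Origin on its underside.
- screwdriver: Bystander: yellow screwdriver lying right of the stand. Origin on its underside.
Not all that is in view belongs to the job. Of the things that look like the new_disc, take the one that is farthest from the robot's base at the start.

How it is judged:
On the way, in this order (a step that is already met when the one before it is completed fails the run):
1. the new disc lies flat on the spindle's flange, let go, with the lock slide still home (horizontal distance between new_disc and spindle_seat below 0.006 m and z of new_disc in the frame of spindle_seat between -0.004 and 0.004 m and angle between new_disc's own z axis and vertical below 0.08 rad and contact force between the fingers and new_disc below 0.05 N and linear speed of new_disc below 0.03 m/s and value of joint lock below 0.01 m), for 0.2 s.
2. the lock slide is pulled out by its knob so that the pointer stands within the yellow mark, and kept there (x of pointer in the frame of mark between -0.006 and 0.006 m and contact force between the fingers and knob above 3 N), for 0.5 s.
At the end, for the whole second after the job is handed in: The new disc lies flat (within 0.08 rad) on the flange around the spindle (centre within 6 mm, height within 4 mm), untouched; the lock slide stands still with its pointer within 6 mm of the mark's middle along the rail, and the fingers still hold the knob with more than 3 N (all of step 2 and horizontal distance between new_disc and spindle_seat below 0.006 m and z of new_disc in the frame of spindle_seat between -0.004 and 0.004 m and angle between new_disc's own z axis and vertical below 0.08 rad and velocity of joint lock between -0.01 and 0.01 m/s and linear speed of new_disc below 0.03 m/s and contact force between each of the arm, the fingers and new_disc below 0.05 N); the arm keeps its last pose, push and grip.
It fails at once if the new disc is dropped (moving down onto something at over 0.7 m/s while no finger touches it) (linear speed of new_disc above 0.7 m/s and contact force between the fingers and new_disc below 0.01 N).
It fails at once if another thing on the bench is shifted by more than 25 mm (distance of any of worn_disc, cup_brush, jar, wrench, screwdriver from where it was at the start of the episode above 0.025 m).
It also fails if it takes over 58 s, if anything falls off the work surface, if the arm or the gripper's body presses on something with over 40 N, if the wrist force passes 120 N, or if a joint passes its speed limit or range.

## Working session

There is one attempt and no reset: what is moved stays moved. The work goes in short steps, Python scripts to look and compute and a tool call to move; the robot and the scene stay as the last step left them, time stands still between calls to the robot, and variables do not carry over. Pictures are saved under pics/ and viewed, at most 10 in all, crops included, and the job is handed in when it is done.

Besides the shell and the picture viewer there is one more tool, called after ">>>" by a JSON object that holds its "method" and its "body", one argument or row to a line. apply_moves: Moves the arm, as the interface text tells. Shifts and turns lie within -1 to 1; 1 stands for 60 cm of shift or 360 degrees of turn. Its arguments: {"type":"object","properties":{"plan":{"type":"array"}},"required":["plan"]}

```bash
ls; mkdir -p pics; cat > h.py <<'E'
import numpy as np, cv2
from scipy.spatial.transform import Rotation as R
from plant import ctrl
def cam(n):
    c=ctrl.calibration(n); a=np.array(c['attitude'],float)
    M=a if a.shape==(3,3) else R.from_rotvec(a).as_matrix() if a.size==3 else R.from_quat(a).as_matrix()
    return 210/np.tan(np.radians(c['fov_y'])/2),c['cx'],c['cy'],np.array(c['position']),M
def pts(n,d,uv):
    f,cx,cy,p,M=cam(n); uv=np.asarray(uv,float).reshape(-1,2)
    z=d[uv[:,1].astype(int),uv[:,0].astype(int)]
    return p+(np.c_[(uv[:,0]-cx)/f,(uv[:,1]-cy)/f,np.ones(len(uv))]*z[:,None])@M.T
def onplane(n,uv,h):
    f,cx,cy,p,M=cam(n); r=M@np.array([(uv[0]-cx)/f,(uv[1]-cy)/f,1]); return p+r*(h-p[2])/r[2]
def proj(n,P):
    f,cx,cy,p,M=cam(n); q=(np.asarray(P)-p)@M; return q[...,:2]/q[...,2:]*f+[cx,cy]
E
python3 - <<'E'
from h import *
for n in ('scene','side','wrist'):
    print(n,ctrl.calibration(n))
ims=[]
for n in ('scene','side'):
    b,d=ctrl.camera(n); ims.append(b)
    cv2.imwrite(f'pics/{n}0.png',b)
    for t in ('new_disc','worn_disc','spindle_tip','spindle_seat','knob','pointer','mark','stand'):
        for m in ctrl.mark_of(t,n)[:3]:
            uv=np.array(m['xy'])*[560,420]
            h={'spindle_tip':.085,'spindle_seat':.04,'knob':.044,'pointer':.043,'mark':.012}.get(t,0)
            print(n,t,round(m['confidence'],2),uv.round(1),onplane(n,uv,h).round(4))
print(ctrl.observe())
E
```

```text
pics
scene {'fov_y': 46.20730962808338, 'cx': 279.1197952569102, 'cy': 212.5531805324562, 'position': array([ 1.27578859, -0.56940497,  0.86636646]), 'attitude': array([-2.05896464, -1.03147894,  0.50872692])}
side {'fov_y': 43.75519697901614, 'cx': 279.5551048322811, 'cy': 210.31880548943613, 'position': array([-0.50045071, -1.0781446 ,  1.02747264]), 'attitude': array([-2.05127319,  0.7561704 , -0.43937169])}
wrist {'fov_y': 69.45086818151279, 'cx': 282.49784544809233, 'cy': 210.1914923669543, 'position': array([0.17199549, 0.65715221, 0.38409488]), 'attitude': array([2.36470614, 1.60528587, 0.26296629])}
scene new_disc 0.9 [365.7 185.1] [0.4599 0.3403 0.    ]
scene new_disc 0.8 [295.2 182. ] [0.3189 0.1828 0.    ]
scene new_disc 0.76 [336.6 150.6] [0.2614 0.4008 0.    ]
scene worn_disc 0.84 [163.8 279.3] [ 0.4448 -0.3154  0.    ]
scene spindle_tip 0.75 [319.4 224.5] [0.5901 0.0462 0.085 ]
scene spindle_seat 0.97 [319.4 236.7] [0.5869 0.0511 0.04  ]
scene knob 0.73 [265.4 265.8] [ 0.592  -0.1184  0.044 ]
scene pointer 0.64 [255.3 277. ] [ 0.6065 -0.1569  0.043 ]
scene pointer 0.48 
[... 777 characters left out ...]
'time_s': 0.9, 'joint_positions': array([ 1.15509837e+00,  2.63858356e-01,  1.60398133e+00, -1.70556764e-05,
        1.27371179e+00, -3.68977226e-02]), 'joint_velocities': array([ 0.00070557, -0.00135587, -0.00107687, -0.00083062,  0.00069796,
        0.00086731]), 'joint_efforts': array([-6.57833916e-04, -5.02042937e+01, -3.57259548e+01,  7.28716375e-02,
        1.82639644e-02,  1.04516187e-05]), 'tcp_pos': array([0.24962425, 0.62714648, 0.25574391]), 'tool_rot': array([5.91454502e-01, 3.08538945e+00, 5.72860131e-05]), 'wrist_force': array([ 0.2636016 , -0.43640286,  1.21606021]), 'ft_torque': array([-0.02525681, -0.01459417, -0.05219883]), 'gripper_force': 0.0, 'width': 1.0004960941765213}
```

View pics/scene0.png

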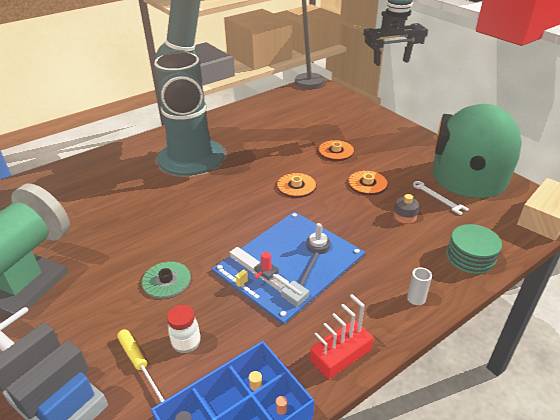

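View pics/side0.png

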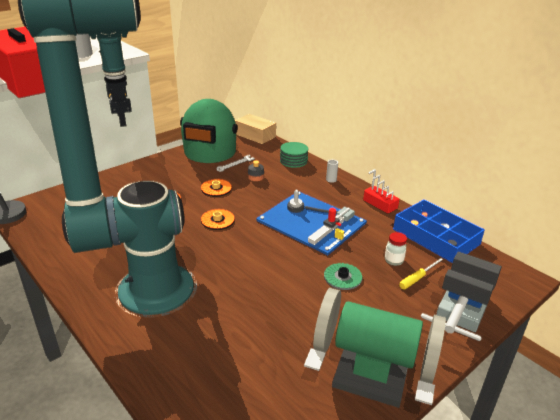

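The scene view shows three orange discs at about (296,184), (337,149) and (367,182). The one at (367,182), next to the cup brush, is farthest from the base. The side view agrees, with the discs at (217,219) and (216,187). Next I'll find the stand's yaw and the wrist camera's viewing direction.

```bash
python3 - <<'E'
from h import *
f,cx,cy,p,M=cam('wrist'); s=ctrl.observe(); print('axis',M[:,2],'tcp off',p-s['tcp_pos'])
T=R.from_rotvec(s['tool_rot']).as_matrix(); print('cam in tool',T.T@(p-s['tcp_pos']),(T.T@M).round(3))
for n in ('scene','side'):
    b,d=ctrl.camera(n)
    for t in ('new_disc','cup_brush','jar','wrench','screwdriver','spindle_tip','mark','knob','stand'):
        for c in ctrl.cut_out(t,n)[:3]:
            v,u=np.nonzero(c['pixels']); P=pts(n,d,np.c_[u,v]); P=P[P[:,2]>-.01]
            lo,hi=np.percentile(P,[3,97],axis=0)
            print(n,t,round(c['confidence'],2),len(u),lo.round(3),hi.round(3),((lo+hi)/2).round(3))
            if t=='stand':
                q=P[(P[:,2]<.02)][:,:2].astype(np.float32); print(cv2.minAreaRect(q))
E
```

```text
axis [ 0.29899576 -0.11833189 -0.94688917] tcp off [-0.0774782   0.03035104  0.12967207]
cam in tool [ 0.08320738 -0.00044681 -0.12967357] [[ 0.    -0.947 -0.322]
 [ 1.     0.     0.001]
 [-0.    -0.322  0.947]]
scene new_disc 0.87 557 [0.218 0.341 0.005] [0.318 0.443 0.029] [0.268 0.392 0.017]
scene new_disc 0.72 714 [0.411 0.294 0.005] [0.514 0.394 0.029] [0.463 0.344 0.017]
scene new_disc 0.64 777 [0.29  0.116 0.003] [0.394 0.224 0.028] [0.342 0.17  0.015]
scene cup_brush 0.82 562 [0.612 0.29  0.005] [0.663 0.341 0.07 ] [0.638 0.316 0.037]
scene wrench 0.83 414 [0.549 0.443 0.001] [0.719 0.479 0.012] [0.634 0.461 0.007]
scene screwdriver 0.95 635 [ 0.553 -0.472  0.014] [ 0.725 -0.449  0.029] [ 0.639 -0.461  0.021]
scene spindle_tip 0.7 8829 [ 0.471 -0.191  0.008] [0.713 0.098 0.053] [ 0.592 -0.047  0.03 ]
scene mark 0.6 132 [ 0.574 -0.192  0.018] [ 0.587 -0.167  0.046] [ 0.581 -0.179  0.032]
scene knob 0.71 590 [ 0.549 -0.147  0.014] [ 0.701 -0.082  0.088] [ 0.625 -0.114  0.051]
scene knob 0.38 8830 [ 0.472 -0.191  0.008] [0.713 0.098 0.053] [ 0.593 -0.047  0.03 ]
scene stand 0.68
[... 467 characters left out ...]
-0.391  0.003] [ 0.659 -0.339  0.092] [ 0.633 -0.365  0.048]
side jar 0.15 152 [ 0.546  0.44  -0.004] [0.707 0.48  0.011] [0.627 0.46  0.003]
side screwdriver 0.63 248 [ 0.545 -0.475  0.002] [ 0.643 -0.452  0.028] [ 0.594 -0.463  0.015]
side spindle_tip 0.95 3566 [ 0.459 -0.194  0.005] [0.698 0.087 0.057] [ 0.578 -0.054  0.031]
side knob 0.81 229 [ 0.572 -0.15   0.033] [ 0.688 -0.108  0.087] [ 0.63  -0.129  0.06 ]
side knob 0.15 797 [ 0.4   -0.368  0.003] [ 0.501 -0.267  0.027] [ 0.45  -0.317  0.015]
side stand 0.72 3718 [ 0.457 -0.195  0.002] [0.703 0.09  0.057] [ 0.58  -0.053  0.03 ]
((0.5991543531417847, -0.03415341675281525), (0.2922554314136505, 0.32456064224243164), 12.585474967956543)
```

>>> {"method": "apply_moves", "body": {
  "plan": [
    [[0.1,-0.1,0],-0.03,0.3],
    [[0.2,-0.25,-0.05],-0.08,0.3],
    [[0.352,-0.473,-0.12],-0.16,0.3],
    [[0.352,-0.473,-0.12],-0.16,0.3],
    [[0.352,-0.473,-0.12],-0.16,0.3],
    [[0.352,-0.473,-0.12],-0.16,0.3],
    [[0.352,-0.473,-0.12],-0.16,0.3],
    [[0.352,-0.473,-0.12],-0.16,0.3]
  ]
}}

```text
time_s: 2.9
tcp_pos: [0.4609, 0.3436, 0.184]
tool_rot: [-2.005, -2.418, -0.001]
wrist_force: [-0.2, 0.3, -0.3]
width: 0.647
gripper_force: 0.0
```

```bash
cat >> h.py <<'E'
def circ(n,d,m,h0,h1):
    "centre of the smallest circle round mask points with height in h0..h1"
    v,u=np.nonzero(m); P=pts(n,d,np.c_[u,v]); P=P[(P[:,2]>h0)&(P[:,2]<h1)]
    return cv2.minEnclosingCircle(P[:,:2].astype(np.float32)),len(P),np.median(P[:,2])
E
python3 - <<'E'
from h import *
s=ctrl.observe(); b,d=ctrl.camera('wrist'); cv2.imwrite('pics/w1.png',b)
print(s['time_s'],s['tcp_pos'],s['tool_rot'])
for m in ctrl.mark_of('new_disc','wrist')[:3]:
    uv=np.array(m['xy'])*[560,420]; print(m['confidence'],uv,onplane('wrist',uv,0))
for c in ctrl.cut_out('new_disc','wrist')[:3]:
    print(c['confidence'],circ('wrist',d,c['pixels'],.004,.014),circ('wrist',d,c['pixels'],.025,.031))
E
```

```text
2.9 [0.46087632 0.34358853 0.18396115] [-2.00492523e+00 -2.41802407e+00 -7.37281375e-04]
0.95 [160.328 307.104] [0.34187809 0.17054141 0.        ]
0.93 [281.288 187.488] [4.59486358e-01 3.46788926e-01 5.55111512e-17]
0.78 [ 94.416 104.412] [0.26432747 0.39474251 0.        ]
0.71 (((0.4594247043132782, 0.3485439419746399), 0.05737815424799919), 8392, np.float64(0.009872963408189633)) (((0.459722638130188, 0.3484986126422882), 0.016013983637094498), 443, np.float64(0.02873580587840957))
0.69 (((0.33104002475738525, 0.20840215682983398), 0.041085172444581985), 1344, np.float64(0.009648379328563134)) (((0.0, 0.0), 0.0), 0, np.float64(nan))
0.63 (((0.26524683833122253, 0.3942135274410248), 0.057932302355766296), 10963, np.float64(0.009818072075132689)) (((0.26580315828323364, 0.3937511444091797), 0.016194777563214302), 642, np.float64(0.028545354579795706))
  return _methods._mean(a, axis=axis, dtype=dtype,
  ret = ret.dtype.type(ret / rcount)
```

View pics/w1.png

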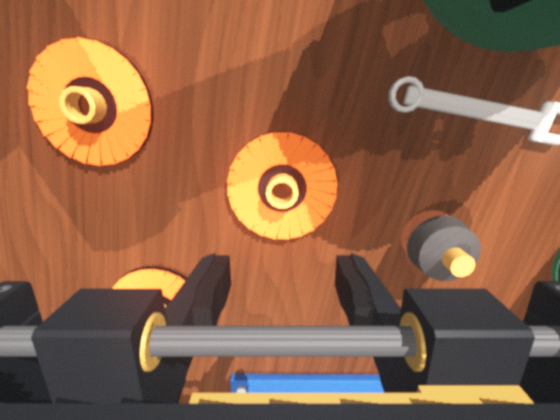

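The wrist view shows the target disc at (282,187), clear of the cup brush at (445,248). I'll descend and grip the boss.

>>> {"method": "apply_moves", "body": {
  "plan": [
    [[-0.0025,0.008,-0.1],0,0.3],
    [[-0.0025,0.008,-0.2],0,0.3],
    [[-0.0025,0.008,-0.256],0,0.3],
    [[-0.0025,0.008,-0.256],0,0.3],
    [[-0.0025,0.008,-0.256],0,-1],
    [[-0.0025,0.008,-0.256],0,-1],
    [[-0.0025,0.008,-0.256],0,-1],
    [[-0.0025,0.008,-0.256],0,-1]
  ]
}}

```text
time_s: 4.05
tcp_pos: [0.4596, 0.3486, 0.0309]
tool_rot: [-2.005, -2.419, -0.002]
wrist_force: [-0.9, 1.5, 3.4]
width: 0.359
gripper_force: 30.0
```

>>> {"method": "apply_moves", "body": {
  "plan": [
    [[0,0,0.05],0,-1],
    [[0,0,0.14],0,-1],
    [[0.04,-0.1,0.2],0,-1],
    [[0.08,-0.2,0.24],0,-1],
    [[0.12,-0.3,0.28],0,-1],
    [[0.16,-0.4,0.32],0,-1],
    [[0.2,-0.5,0.36],0,-1],
    [[0.22,-0.58,0.367],0,-1]
  ]
}}

```text
time_s: 5.05
tcp_pos: [0.5854, 0.02, 0.2471]
tool_rot: [2.004, 2.418, 0.002]
wrist_force: [1.0, 0.6, -0.8]
width: 0.355
gripper_force: 30.0
```

>>> {"method": "apply_moves", "body": {
  "plan": [
    [[0.017,-0.053,0],0,-1],
    [[0.017,-0.053,0],0,-1],
    [[0.017,-0.053,0],0,-1]
  ]
}}

```text
time_s: 5.42
tcp_pos: [0.5941, -0.0095, 0.245]
tool_rot: [-2.004, -2.417, 0.001]
wrist_force: [0.5, 0.4, -2.7]
width: 0.355
gripper_force: 30.0
```

```bash
python3 - <<'E'
from h import *
s=ctrl.observe(); b,d=ctrl.camera('wrist'); cv2.imwrite('pics/w2.png',b)
print(s['time_s'],s['tcp_pos'],s['tool_rot'],s['width'])
for t,h in (('spindle_tip',.085),('spindle_seat',.04),('knob',.044),('pointer',.043),('mark',.012)):
  for m in ctrl.mark_of(t,'wrist')[:2]:
    uv=np.array(m['xy'])*[560,420]; print(t,m['confidence'],uv,onplane('wrist',uv,h))
c=ctrl.cut_out('stand','wrist')
v,u=np.mgrid[0:420,0:560]; P=pts('wrist',d,np.c_[u.ravel(),v.ravel()])
g=P[np.hypot(*(P[:,:2]-[.586,.048]).T)<.045]
for a,z in ((.08,.09),(.037,.043)):
    q=g[(g[:,2]>a)&(g[:,2]<z)][:,:2].astype(np.float32)
    if len(q): print(a,len(q),cv2.minEnclosingCircle(q),q.mean(0))
E
```

```text
5.425 [ 0.59408417 -0.00953498  0.24496302] [-2.00441621e+00 -2.41704287e+00  7.36514313e-04] 0.35506876947518795
spindle_tip 0.78 [286.888 140.616] [0.58841828 0.04497701 0.085     ]
spindle_seat 0.75 [284.704 138.894] [0.58731362 0.0420443  0.04      ]
knob 0.77 [265.216 271.32 ] [ 0.59414445 -0.11962236  0.044     ]
0.08 196 ((0.5901119112968445, 0.04498717933893204), 0.007759653963148594) [0.5900495  0.04542003]
0.037 1027 ((0.5899608135223389, 0.044820673763751984), 0.02197393774986267) [0.58985835 0.04606221]
```

View pics/w2.png

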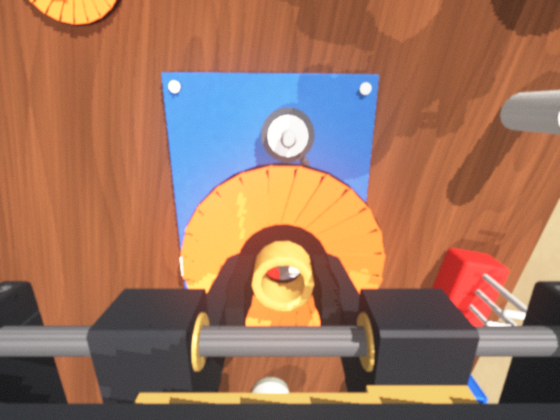

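```bash
python3 - <<'E'
from h import *
s=ctrl.observe(); b,d=ctrl.camera('wrist'); t=s['tcp_pos']
print(t,s['joint_velocities'].round(3))
v,u=np.mgrid[0:420,0:560]; u,v=u.ravel(),v.ravel(); P=pts('wrist',d,np.c_[u,v])
col=b.reshape(-1,3).astype(int); org=(col[:,2]-col[:,0]>80)
g=org&(np.hypot(*(P[:,:2]-t[:2]).T)<.07)
q=P[g]; print(np.histogram(q[:,2]-t[2],bins=np.arange(-.04,.012,.004)))
for a,z in ((-.026,-.016),(-.006,.003)):
    k=q[(q[:,2]-t[2]>a)&(q[:,2]-t[2]<z)]; print(len(k),cv2.minEnclosingCircle(k[:,:2].astype(np.float32)),k[:,2].mean()-t[2])
k=q[(q[:,2]-t[2]>-.026)&(q[:,2]-t[2]<-.016)]; A=np.c_[k[:,:2]-t[:2],np.ones(len(k))]; print('tilt',np.linalg.lstsq(A,k[:,2],rcond=None)[0])
E
```

```text
[ 0.59458769 -0.00896213  0.24564423] [-0.005 -0.001 -0.003 -0.001 -0.001 -0.001]
(array([    0,     0,     8,   107, 16694,   780,   375,   402,   462,
        1423,    33,    29]), array([-4.00000000e-02, -3.60000000e-02, -3.20000000e-02, -2.80000000e-02,
       -2.40000000e-02, -2.00000000e-02, -1.60000000e-02, -1.20000000e-02,
       -8.00000000e-03, -4.00000000e-03, -3.46944695e-17,  4.00000000e-03,
        8.00000000e-03]))
17554 ((0.5954867005348206, -0.01009717583656311), 0.05719693377614021) -0.021355934085940637
1699 ((0.5936689376831055, -8.066208101809025e-05), 0.03053988888859749) -0.002780678106218043
tilt [ 0.00022449 -0.00429195  0.22436871]
```

>>> {"method": "apply_moves", "body": {
  "plan": [
    [[-0.0092,0.0917,0],0,-1],
    [[-0.0092,0.0917,-0.08],0,-1],
    [[-0.0092,0.0917,-0.16],0,-1],
    [[-0.0092,0.0917,-0.19],0,-1],
    [[-0.0092,0.0917,-0.19],0,-1],
    [[-0.0092,0.0917,-0.19],0,-1]
  ]
}}

```text
time_s: 6.58
tcp_pos: [0.5909, 0.0451, 0.1338]
tool_rot: [2.003, 2.417, 0.004]
wrist_force: [0.1, 0.6, -0.5]
width: 0.352
gripper_force: 30.0
```

```bash
python3 - <<'E'
from h import *
s=ctrl.observe(); b,d=ctrl.camera('wrist'); t=s['tcp_pos']
print(t)
v,u=np.mgrid[0:420,0:560]; u,v=u.ravel(),v.ravel(); P=pts('wrist',d,np.c_[u,v])
col=b.reshape(-1,3).astype(int); org=(col[:,2]-col[:,0]>80)
k=P[org&(np.hypot(*(P[:,:2]-t[:2]).T)<.07)]; k=k[(k[:,2]-t[2]>-.026)&(k[:,2]-t[2]<-.016)]
print(len(k),cv2.minEnclosingCircle(k[:,:2].astype(np.float32)))
uv=proj('wrist',np.array([[.590,.045,.085]]))[0]; print(uv)
x,y=uv.astype(int); cv2.imwrite('pics/w3.png',cv2.resize(b[max(0,y-70):y+70,x-90:x+90],None,fx=4,fy=4))
E
```

```text
[0.59094162 0.04509507 0.13381709]
17263 ((0.5919036865234375, 0.044476717710494995), 0.05693642795085907)
[279.59903958 242.94481974]
```

View pics/w3.png

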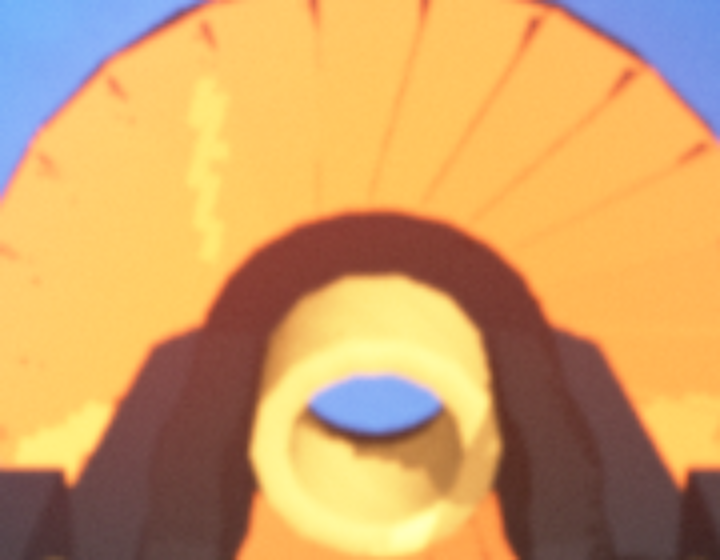

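The bore sits over the spindle area, with boss at about (372,440) in the crop. The disc is about 1.7 mm off in x, so I'll correct that and lower slowly.

>>> {"method": "apply_moves", "body": {
  "plan": [
    [[-0.003,0.001,-0.02],0,-1],
    [[-0.003,0.001,-0.04],0,-1],
    [[-0.003,0.001,-0.06],0,-1],
    [[-0.003,0.001,-0.08],0,-1],
    [[-0.003,0.001,-0.08],0,-1],
    [[-0.003,0.001,-0.08],0,-1]
  ]
}}

```text
time_s: 7.38
tcp_pos: [0.5876, 0.0458, 0.0836]
tool_rot: [-2.005, -2.419, 0.0]
wrist_force: [0.3, 0.5, -0.6]
width: 0.353
gripper_force: 30.0
```

>>> {"method": "apply_moves", "body": {
  "plan": [
    [[0.001,0,-0.01],0,-1],
    [[0.001,0,-0.016],0,-1],
    [[0.001,0,-0.02],0,-1],
    [[0.001,0,-0.02],0,-1]
  ]
}}

```text
time_s: 7.88
tcp_pos: [0.5878, 0.0458, 0.0714]
tool_rot: [-2.004, -2.419, 0.001]
wrist_force: [-0.8, -0.1, -1.5]
width: 0.359
gripper_force: 30.0
```

>>> {"method": "apply_moves", "body": {
  "plan": [
    [[0,0,-0.001],0,-1],
    [[0,0,-0.002],0,-1],
    [[0,0,-0.002],0,-1]
  ]
}}

```text
time_s: 8.25
tcp_pos: [0.5882, 0.0458, 0.071]
tool_rot: [2.004, 2.419, 0.0]
wrist_force: [-1.2, 0.5, 2.4]
width: 0.355
gripper_force: 30.0
```

>>> {"method": "apply_moves", "body": {
  "plan": [
    [[0,0,0],0,0.3],
    [[0,0,0],0,0.3],
    [[0,0,0],0,0.3],
    [[0,0,0],0,0.3],
    [[0,0,0.04],0,0.3],
    [[0,0,0.12],0,0.3],
    [[0,0,0.22],0,0.3],
    [[0,0,0.25],0,0.3]
  ]
}}

```text
time_s: 9.25
tcp_pos: [0.5906, 0.0459, 0.2256]
tool_rot: [2.001, 2.414, 0.009]
wrist_force: [-0.6, -0.3, 0.3]
width: 0.649
gripper_force: 0.0
```

>>> {"method": "apply_moves", "body": {
  "plan": [
    [[0,-0.08,0],0,0.3],
    [[0,-0.12,0.04],0,0.3],
    [[0,-0.12,0.04],0,0.3],
    [[0,-0.12,0.04],0,0.3]
  ]
}}

```text
time_s: 9.75
tcp_pos: [0.5875, -0.0258, 0.2432]
tool_rot: [-2.004, -2.417, 0.001]
wrist_force: [-0.2, 0.1, 0.5]
width: 0.65
gripper_force: 0.0
```

```bash
python3 - <<'E'
from h import *
s=ctrl.observe(); b,d=ctrl.camera('wrist'); cv2.imwrite('pics/w4.png',b); t=s['tcp_pos']
print(s['time_s'],t,s['tool_rot'])
v,u=np.mgrid[0:420,0:560]; u,v=u.ravel(),v.ravel(); P=pts('wrist',d,np.c_[u,v])
col=b.reshape(-1,3).astype(int); org=(col[:,2]-col[:,0]>80)
k=P[org&(np.hypot(*(P[:,:2]-[.59,.045]).T)<.07)&(P[:,2]>.04)]
r=k[k[:,2]<.054]; print(len(r),cv2.minEnclosingCircle(r[:,:2].astype(np.float32)),np.percentile(r[:,2],[5,50,95]))
A=np.c_[r[:,:2]-[.59,.045],np.ones(len(r))]; print('tilt',np.linalg.lstsq(A,r[:,2],rcond=None)[0])
for th,h in (('spindle_tip',.085),('knob',.044),('pointer',.043),('mark',.012)):
  for m in ctrl.mark_of(th,'wrist')[:2]:
    uv=np.array(m['xy'])*[560,420]; print(th,m['confidence'],uv,onplane('wrist',uv,h))
q=P[(P[:,2]>.075)&(P[:,2]<.09)&(np.hypot(*(P[:,:2]-[.595,-.12]).T)<.04)]
if len(q): print('knob top',len(q),cv2.minEnclosingCircle(q[:,:2].astype(np.float32)))
blue=(col[:,0]-col[:,2]>60)&(P[:,2]>.008)&(P[:,2]<.017); print('plate',cv2.minAreaRect(P[blue][:,:2].astype(np.float32)))
E
```

```text
9.75 [ 0.58746682 -0.02577803  0.24321485] [-2.00400824e+00 -2.41723803e+00  8.13992925e-04]
8430 ((0.5884833335876465, 0.04485788196325302), 0.057415273040533066) [0.04788374 0.04934879 0.05073665]
tilt [-0.00054496  0.00051997  0.04932805]
spindle_tip 0.72 [299.096 123.48 ] [0.58932252 0.04576585 0.085     ]
knob 0.72 [277.592 261.492] [ 0.59911978 -0.11866921  0.044     ]
pointer 0.74 [274.12  289.002] [ 0.60217737 -0.15839181  0.043     ]
pointer 0.57 [278.712 261.198] [ 0.60067201 -0.11872082  0.043     ]
mark 0.8 [252.392 282.912] [ 0.57422532 -0.17495105  0.012     ]
knob top 389 ((0.5988746285438538, -0.12043794244527817), 0.012019788846373558)
plate ((0.6062314510345459, -0.1265408992767334), (0.25298136472702026, 0.48779061436653137), 13.683537483215332)
```

View pics/w4.png

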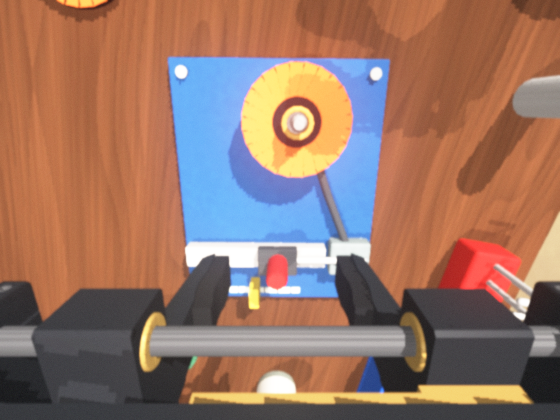

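The disc is seated: its rim is flat and its centre is about 1.5 mm from the spindle. The knob is at (277,268), the yellow mark at (254,292) and the slide is home. Next I'll measure the stand's yaw and the mark.

```bash
cat >> h.py <<'E'
def mark_c(n,yaw):
    b,d=ctrl.camera(n); hsv=cv2.cvtColor(b,cv2.COLOR_BGR2HSV).reshape(-1,3).astype(int)
    v,u=np.mgrid[0:420,0:560]; P=pts(n,d,np.c_[u.ravel(),v.ravel()])
    near=np.hypot(*(P[:,:2]-[.58,-.175]).T)<.045
    y=near&(abs(hsv[:,0]-27)<8)&(hsv[:,1]>120)&(P[:,2]>.036)&(P[:,2]<.052)
    r=near&((hsv[:,0]<8)|(hsv[:,0]>172))&(hsv[:,1]>120)&(P[:,2]>.03)&(P[:,2]<.056)
    ex=np.array([np.cos(yaw),np.sin(yaw)]); ey=np.array([-ex[1],ex[0]])
    for nm,k in (('yellow',y),('red',r)):
        if k.sum(): Q=P[k]; print(n,nm,k.sum(),'x',np.percentile(Q[:,:2]@ex,[3,50,97]).round(4),'y',np.percentile(Q[:,:2]@ey,[3,97]).round(4),'z',np.median(Q[:,2]).round(4))
    return b,d,P
E
python3 - <<'E'
from h import *
b,d,P=mark_c('wrist',.18); col=b.reshape(-1,3).astype(int)
blue=(col[:,0]-col[:,2]>60)&(P[:,2]>.007)&(P[:,2]<.018)&(P[:,0]<.72)&(P[:,1]>-.2)
m=cv2.morphologyEx(blue.reshape(420,560).astype(np.uint8)*255,cv2.MORPH_OPEN,np.ones((5,5)))
e=[]
for r in range(90,235,3):
    c=np.nonzero(m[r])[0]
    if len(c): e.append((c[0],r,c[-1],r))
e=np.array(e)
for q in (e[:,:2],e[:,2:]):
    W=np.array([onplane('wrist',x,.012)[:2] for x in q],np.float32)
    vx,vy=cv2.fitLine(W,cv2.DIST_HUBER,0,.01,.01).ravel()[:2]; print('edge yaw',np.degrees(np.arctan2(vy,vx))%180-90)
t=np.array([(c,np.nonzero(m[:,c])[0][0]) for c in range(190,370,4)])
W=np.array([onplane('wrist',x,.012)[:2] for x in t],np.float32); vx,vy=cv2.fitLine(W,cv2.DIST_HUBER,0,.01,.01).ravel()[:2]; print('top yaw',np.degrees(np.arctan2(vy,vx)))
for n in('scene','side'): mark_c(n,.18)
E
```

```text
wrist yellow 172 x [0.5323 0.539  0.5437] y [-0.292  -0.2647] z 0.0437
edge yaw 10.18222
edge yaw 10.239197
top yaw 10.263319
scene yellow 65 x [0.532  0.5396 0.5447] y [-0.2922 -0.2664] z 0.0441
scene red 27 x [0.5612 0.5682 0.5713] y [-0.2616 -0.2428] z 0.0438
side yellow 29 x [0.5258 0.5323 0.5432] y [-0.2935 -0.2668] z 0.0418
side red 20 x [0.5518 0.5634 0.5733] y [-0.2635 -0.2354] z 0.0425
```

>>> {"method": "apply_moves", "body": {
  "plan": [
    [[0.019,-0.08,0],0,0.3],
    [[0.019,-0.158,0],0,0.3],
    [[0.019,-0.158,-0.08],0,0.3],
    [[0.019,-0.158,-0.16],0,0.3],
    [[0.019,-0.158,-0.22],0,0.3],
    [[0.019,-0.158,-0.22],0,0.3]
  ]
}}

```text
time_s: 10.9
tcp_pos: [0.5965, -0.1203, 0.1087]
tool_rot: [-2.0, -2.414, 0.005]
wrist_force: [0.8, 0.0, -0.3]
width: 0.648
gripper_force: 0.0
```

>>> {"method": "apply_moves", "body": {
  "plan": [
    [[0.004,0,0],0,0.3],
    [[0.004,0,-0.04],0,0.3],
    [[0.004,0,-0.07],0,0.3],
    [[0.004,0,-0.07],0,-1],
    [[0.004,0,-0.07],0,-1],
    [[0.004,0,-0.07],0,-1],
    [[0.004,0,-0.07],0,-1]
  ]
}}

```text
time_s: 11.78
tcp_pos: [0.5987, -0.1219, 0.0712]
tool_rot: [-2.0, -2.416, 0.009]
wrist_force: [-10.7, -3.9, 10.0]
width: 0.27
gripper_force: 29.9
```

>>> {"method": "apply_moves", "body": {
  "plan": [
    [[-0.01,-0.002,0.005],0,-1],
    [[-0.02,-0.004,0.005],0,-1],
    [[-0.03,-0.006,0.005],0,-1],
    [[-0.04,-0.0075,0.005],0,-1],
    [[-0.048,-0.0088,0.005],0,-1],
    [[-0.048,-0.0088,0.005],0,-1],
    [[-0.048,-0.0088,0.005],0,-1]
  ]
}}

```text
time_s: 12.65
tcp_pos: [0.5734, -0.1264, 0.0715]
tool_rot: [2.004, 2.418, 0.001]
wrist_force: [7.5, -2.5, -17.1]
width: 0.263
gripper_force: 30.0
```

```bash
python3 - <<'E'
from h import *
s=ctrl.observe(); t=s['tcp_pos']; c,k=np.cos(.1785),np.sin(.1785)
print(t,'tcp x in stand axes',t[0]*c+t[1]*k,'home',.5989*c-.1204*k,s['wrist_force'],s['gripper_force'])
for n in('wrist','scene','side'): b,d,P=mark_c(n,.1785); cv2.imwrite(f'pics/{n}5.png',b)
b=cv2.imread('pics/scene5.png')[200:330,190:370]; a=cv2.imread('pics/side5.png')[160:290,250:430]
cv2.imwrite('pics/end.png',cv2.resize(np.hstack([b,a]),None,fx=2.2,fy=2.2,interpolation=cv2.INTER_CUBIC))
E
```

```text
[ 0.57339321 -0.12641949  0.0715211 ] tcp x in stand axes 0.5418364044614513 home 0.5680067016042882 [  7.47358724  -2.48017203 -17.07144619] 29.976219800300896
wrist yellow 100 x [0.5325 0.5362 0.5425] y [-0.273  -0.2671] z 0.0438
scene yellow 70 x [0.5311 0.5402 0.5449] y [-0.2908 -0.2656] z 0.0437
scene red 42 x [0.5356 0.5428 0.551 ] y [-0.2604 -0.2331] z 0.0446
side yellow 32 x [0.5255 0.5341 0.5438] y [-0.2951 -0.2666] z 0.041
side red 27 x [0.5314 0.5381 0.5552] y [-0.2613 -0.2345] z 0.0433
```

View pics/end.png

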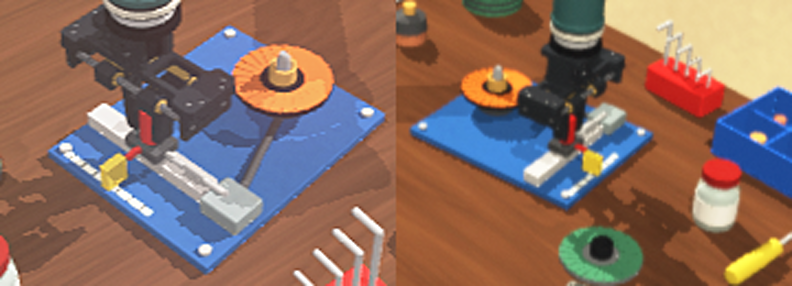

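The disc is seated. The red pointer is just behind the yellow mark's middle, about 4 mm short, so I'll pull that much more.

>>> {"method": "apply_moves", "body": {
  "plan": [
    [[-0.004,-0.0007,-0.001],0,-1],
    [[-0.0068,-0.0012,-0.002],0,-1],
    [[-0.0068,-0.0012,-0.002],0,-1],
    [[-0.0068,-0.0012,-0.002],0,-1],
    [[-0.0068,-0.0012,-0.002],0,-1],
    [[-0.0068,-0.0012,-0.002],0,-1],
    [[-0.0068,-0.0012,-0.002],0,-1]
  ]
}}

```text
time_s: 13.68
tcp_pos: [0.5705, -0.1269, 0.0715]
tool_rot: [2.003, 2.416, 0.004]
wrist_force: [7.4, -0.8, -13.5]
width: 0.262
gripper_force: 30.0
```

```bash
python3 - <<'E'
from h import *
s=ctrl.observe(); t=s['tcp_pos']; c,k=np.cos(.1785),np.sin(.1785)
print(t,'tcp x in stand axes',t[0]*c+t[1]*k,s['wrist_force'],s['gripper_force'])
for n in('wrist','scene','scene','side','side'):
    b,d,P=mark_c(n,.1785)
    for th,h in (('pointer',.043),('mark',.012)):
        for m in ctrl.mark_of(th,n)[:1]:
            w=onplane(n,np.array(m['xy'])*[560,420],h); print(th,round(m['confidence'],2),'x',w[0]*c+w[1]*k,'y',-w[0]*k+w[1]*c)
    cv2.imwrite(f'pics/{n}6.png',b)
b=cv2.imread('pics/scene6.png')[250:310,215:300]; a=cv2.imread('pics/side6.png')[205:265,300:385]
cv2.imwrite('pics/end2.png',cv2.resize(np.hstack([b,a]),None,fx=4.5,fy=4.5,interpolation=cv2.INTER_CUBIC))
E
```

```text
[ 0.57053187 -0.12693794  0.07145534] tcp x in stand axes 0.5389284792796001 [  7.4354478   -0.81881854 -13.50062779] 30.00111961271614
wrist yellow 83 x [0.5321 0.5365 0.5434] y [-0.2732 -0.2696] z 0.0437
mark 0.17 x 0.5400880621332989 y -0.24145162284115523
scene yellow 70 x [0.5321 0.5401 0.545 ] y [-0.2909 -0.2657] z 0.0433
scene red 39 x [0.5329 0.5407 0.5479] y [-0.2599 -0.2335] z 0.0457
mark 0.61 x 0.5454293082997799 y -0.28293265826916697
scene yellow 71 x [0.5322 0.54   0.5449] y [-0.2899 -0.2656] z 0.0434
scene red 41 x [0.5323 0.5402 0.5463] y [-0.2602 -0.233 ] z 0.0457
pointer 0.65 x 0.5372300736094147 y -0.2676454015871895
mark 0.67 x 0.5375048757848586 y -0.27165580169963083
side yellow 31 x [0.5297 0.5334 0.5414] y [-0.2933 -0.2656] z 0.0408
side red 30 x [0.5269 0.5358 0.5458] y [-0.2599 -0.2326] z 0.0438
pointer 0.44 x 0.5205149558513611 y -0.2700832308015351
mark 0.46 x 0.5223129328551379 y -0.28418325670743355
side yellow 32 x [0.528  0.5327 0.5428] y [-0.2931 -0.266 ] z 0.0411
side red 32 x [0.5286 0.5364 0.5487] y [-0.262  -0.2321] z 0.045
mark 0.48 x 0.5205924692099909 y -0.28640036251073675
```

View pics/end2.png

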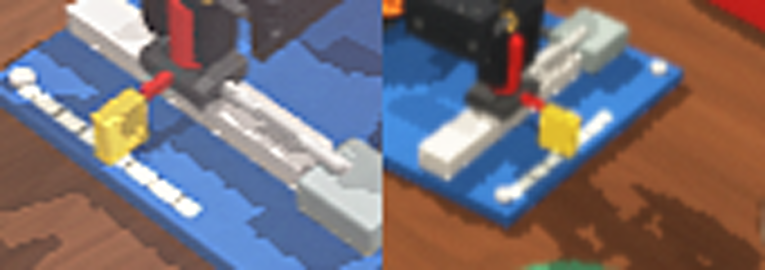

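The pointer now meets the middle of the yellow mark, at about (130,110) in the left crop. I'll nudge it 1 mm more, hold, and hand in.

>>> {"method": "apply_moves", "body": {
  "plan": [
    [[-0.002,-0.0003,0],0,-1],
    [[-0.002,-0.0003,0],0,-1],
    [[-0.002,-0.0003,0],0,-1],
    [[-0.002,-0.0003,0],0,-1],
    [[-0.002,-0.0003,0],0,-1],
    [[-0.002,-0.0003,0],0,-1],
    [[-0.002,-0.0003,0],0,-1],
    [[-0.002,-0.0003,0],0,-1]
  ]
}}

```text
time_s: 15.42
tcp_pos: [0.5694, -0.1271, 0.0715]
tool_rot: [2.003, 2.416, 0.004]
wrist_force: [9.1, -0.8, -14.4]
width: 0.26
gripper_force: 30.0
```

```bash
python3 - <<'E'
from h import *
s=ctrl.observe(); print(s['tcp_pos'],s['gripper_force'],s['width'])
mark_c('scene',.1785)
print(ctrl.sign_off())
E
```

```text
[ 0.56941389 -0.12711289  0.07146315] 30.00306083355099 0.26019573816688985
scene yellow 71 x [0.5328 0.5399 0.5453] y [-0.2912 -0.2655] z 0.0439
scene red 38 x [0.5342 0.5392 0.547 ] y [-0.2603 -0.2332] z 0.0452
the job is handed in; nothing more can be done
None
```

The farthest orange disc lies flat on the spindle flange, let go, and the arm still holds the red knob with 30 N and the pointer at the yellow mark, about 1 mm from its middle by camera; the job is handed in at about 15.5 s, with no verdict returned.

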